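Pin the test arm over the circuit board

TASK

On the board test jig, swing the arm by its upright post round against its stop, so that its hole lies over the hole in the jig's base. Then take the long round-knobbed pin from the wooden rack and push it down through both holes until its flange sits on the arm's bush, and let go.

Things in the scene. Friction and masses are not known exactly. Their poses are not given: they have to be found in the camera images.
- jig: Board test jig, fixed: dark steel plate 265 x 120 x 8 mm with a green circuit board at its -x end. Origin: on the bench under the base hole, at the plate's centre; z up, x towards the arm's pivot axis (x = +95 mm, y = 0), which is the end away from the robot; yaw within 0.3 rad. Base hole: flared steel bush, mouth 32 mm across at 43 mm height, bore 20 mm below 28 mm, ends at 8 mm.
- swing_arm (a joint): Arm angle, rad. 0: at its stop, along the jig's -x, its hole over the base hole. Grows swinging to the jig's +y side (clockwise from above); starts 0.55 to 1.05. About 1 N at the post moves it; it stays put. Aluminium bar 44 mm wide, 45 to 53 mm above the bench. Hole 95 mm from the pivot, with a flared bush on top: rim at 71 mm height, 38 mm across, mouth 30 mm, bore 19 mm below 59 mm.
- grip_post (a point): The arm's grip post: upright black cylinder, 16 mm in diameter, near the arm's free end, 170 mm from the pivot axis (75 mm beyond the arm's hole), from 53 to 98 mm above the bench. This point is on its axis at 80 mm height, a good height to pinch or push it.
- pin: Long pin, 0.14 kg, upright in one of 3 pockets (75 mm apart) of a wooden rack 40 mm high. Origin: its tip; z up. Steel shank 14 mm thick, 60 mm long, tip tapered to 6 mm; flange 40 mm across, 60 to 66 mm up; round black knob 26 mm across, 66 to 96 mm up. Tip 6 mm above the bench in the rack (flange 26 mm over the rack), 11 mm when home. Not the short pin (flange on the rack) nor the T-handled one.
Not all that is in view belongs to the job. Leave any blue or red look-alike of the pin alone.

How it is judged (in metres and radians):
At the end, for the whole second after the job is handed in: The arm is within 0.1 rad of its stop; the long pin stands through both holes, its tip within 10 mm of the base hole's axis and at most 7 mm higher than fully home (5 to 18 mm above the bench), upright within 10 degrees, at rest and released (value of joint swing_arm below 0.1 rad and horizontal distance between pin and jig below 0.01 m and z of pin in the frame of jig between 0.005 and 0.018 m and angle between pin's own z axis and vertical below 0.18 rad and linear speed of pin below 0.02 m/s and contact force between pin and the fingers below 0.1 N); the robot touches nothing.
It also fails if it takes over 54 s, if anything falls off the work surface, if the arm or the gripper's body presses on something with over 40 N, if the wrist force passes 120 N, or if a joint passes its speed limit or range.

ROBOT

A 7-joint arm with a two-finger parallel gripper is mounted at the origin on the work surface. World frame = base frame: x ahead of the robot, y to its left, z up, the work surface at z = 0. Lengths are in m, angles in degrees, forces in N, time in s.
With the tool pointing down it reaches from about 0.4 to 0.85 m from the base axis. Payload 4.5 kg.
Tool frame: the origin (TCP) lies on the centre line of the jaws, within the pads' length; the fingertips stand env.tips_ahead ahead of it and the grasp point (between the pads) lies 8 mm behind it (env.tips_ahead is the distance from the TCP to the fingertips, in m); x points along the fingers, z is the direction in which the jaws open and shut, and the axes are right-handed (so a half turn about x gives the same grasp; the last joint's range is limited). The gripper opens to 85 mm and grips with 20 to 120 N. Pads are 22 mm wide; open, the fingers measure 114 mm over their backs; the gripper's body (76 mm by 85 mm) begins 54 mm behind the grasp point. The pads swing forward as they close: fully open they stand 13 mm farther back than shut.
Start: joints at [-67.048, 39.483, -11.15, 89.685, 9.013, 51.709, -12.324], TCP at [0.224, 0.583, 0.242] pointing down, gripper open.
Joint ranges: [-172.22, 172.22], [-26.19, 119.32], [-84.43, 86.54], [7.71, 146.69], [-57.33, 237.33], [2.42, 119.75], [-152.13, 152.13]. Speed limits (degrees/s): [147.25, 147.25, 180, 180, 180, 180, 180].

INTERFACE

Orientations are given as a 3x3 rotation matrix whose columns are the frame's x, y, z axes.
In Python, from cell import env gives the robot as it stands.
- The arm moves only by the tool move_arm, never from a script. Its argument "steps" is a list of rows, each a list of 7 numbers: the opening, from -1 (shut) to 1 (fully open), then the shift along the world's x, y, z in mm, then the turn, a rotation vector about the world's x, y, z in degrees. In form: [[fingers, dx, dy, dz, rx, ry, rz], ...]. A call has 1 to 12 rows; each row shifts and turns the commanded pose from where the row before left it; what a row does not reach is not made up. A row lasts 1/8 s, in which the tool goes at most 62.5 mm and 10.7 degrees, less where a joint would pass 70% of its speed; a pose out of reach is approached as far as the arm can. A call is refused whole if a number of a shift passes 62.5 or a number of a turn 10.7, either way. A call with a gripper value outside its range is refused whole. The fingers move at their own pace and stop on an object; "newtons" is the grip in N (left out, the last holds). Time passes only in rows, so rows that do not move let the fingers close. It gives the time, the measured TCP pose, the force and the opening at its end, in the units of the state.
- env.state(): the state, without advancing time (a new reading comes with each control period).
- env.grab_frame(name): name is "scene" or "top" or "wrist"; returns (picture, depth): 480x640x3 uint8, red, green, blue; 480x640 float32, m along the optical axis (not along the pixel's ray), 0 where there is no reading.
- env.get_calibration(name): a dict with "fx", "fy", "cx", "cy" (pixels), "k1" (the pictures are not rectified: a ray, as slopes to the right and down, at radius r is drawn at 1 + k1 r^2 times it, then the intrinsics apply), "view" (4x4, takes a point from world to camera coordinates). Camera axes: x right, y up, looking along -z (the intrinsics and any distortion apply to the point x, -y, -z); pixel columns grow to the right and rows downward; lengths in m; the calibration is good to about 2 mm. A picture is of the moment at which its call begins: read the wrist's pose just before it. get_calibration takes no time and is no camera call; for the wrist camera it gives the pose at the moment of the call.
- env.sign_off(): hands the job in, once; it reports no verdict.
Trained networks look in the newest picture that a camera, given by its name, has taken for a name from the list of things; names that differ only in an ending like _2 or _b are one class to them, and where a whole thing is asked for, a point or a joint stands for the part that bears it (a point fixed in the world has none). Each returns a list of dicts, best first, with "score" (0 to 1); they miss things now and then, are a little off and sometimes report something else, mostly with a low value. They report only what shows in the picture. A call takes as long as a camera call. They do not tell look-alikes from the thing itself.
- env.masks_of(camera, thing): "region" (480x640 bool, what is visible of it) and "bbox" ([left, top, right, bottom] in pixels, round what is visible of it).
- env.spot_point(camera, thing): "location" ([column, row] in pixels: a listed point, or the origin of a listed thing).
The state is a dict: "clock": time; "joint_positions": joint angles; "qd": joint speeds; "tau": joint torques, N m; "eef_pos": TCP position; "tool_rot": TCP orientation; "wrist_force": force on the tool from outside, world axes, zero at the start; "torque": the same for the moment, N m; "opening": opening from 0.0 (shut) to 1.0 (fully open).
Only numpy, scipy, OpenCV 4.12 (cv2) and the standard library are available. Lean on these libraries where they do the work, as an engineer would, in place of code of your own. Each camera call takes 0.05 s, during which the arm holds its last target.

## Working session

There is one attempt and no reset: what is moved stays moved. The work goes in short steps, Python scripts to look and compute and a tool call to move; the robot and the scene stay as the last step left them, time stands still between calls to the robot, and variables do not carry over. Pictures are saved under pics/ and viewed, and the job is handed in when it is done.

Besides the shell and the picture viewer there is one more tool, called after ">>>" as a command line: name --pt "numbers of a row" for each row, then --argument value for the rest. move_arm: Moves the arm, as the interface text tells. Its arguments: {"type":"object","properties":{"steps":{"type":"array","items":{"type":"array","items":{"type":"number"}}},"newtons":{"type":"number"}},"required":["steps"]}

```bash
ls; mkdir -p pics
cat > h.py <<'E'
import numpy as np, cv2
from cell import env
def save(n,p): cv2.imwrite(p,cv2.cvtColor(n,cv2.COLOR_RGB2BGR))
def ray(cal,u,v):
    x=(u-cal['cx'])/cal['fx']; y=(v-cal['cy'])/cal['fy']
    a,b=x,y
    for _ in range(20):
        s=1+cal['k1']*(a*a+b*b); a,b=x/s,y/s
    return np.array([a,-b,-1.0])
def at_depth(cal,u,v,d):
    T=np.linalg.inv(np.array(cal['view'])); return (T@np.r_[ray(cal,u,v)*d,1])[:3]
def at_z(cal,u,v,z):
    T=np.linalg.inv(np.array(cal['view'])); d=T[:3,:3]@ray(cal,u,v); o=T[:3,3]; return o+d*(z-o[2])/d[2]
def proj(cal,p):
    c=np.array(cal['view'])@np.r_[p,1]; a,b=c[0]/-c[2],-c[1]/-c[2]; s=1+cal['k1']*(a*a+b*b)
    return cal['fx']*a*s+cal['cx'],cal['fy']*b*s+cal['cy']
E
python3 - <<'E'
from h import *
for c in ['top','scene']:
    im,d=env.grab_frame(c); save(im,f'pics/{c}0.png'); np.savez(f'{c}0.npz',im=im,d=d)
    cal=env.get_calibration(c)
    for t in ['pin','grip_post','jig']:
        for r in env.spot_point(c,t)[:4]: print(c,t,r['score'],r['location'])
s=env.state(); print(s['clock'],s['eef_pos'],s['tool_rot'],s['opening'],env.tips_ahead)
print(np.linalg.inv(np.array(env.get_calibration('top')['view'])))
E
```

```text
pics
top pin 0.97 [405.8, 331.0]
top pin 0.93 [391.2, 296.9]
top pin 0.89 [445.7, 286.7]
top pin 0.81 [450.0, 337.3]
top grip_post 0.87 [172.0, 264.2]
top jig 0.93 [231.2, 229.1]
scene pin 0.76 [231.5, 229.2]
scene pin 0.58 [197.2, 257.8]
scene grip_post 0.73 [483.2, 197.9]
scene jig 0.57 [444.6, 264.3]
0.4 [0.2240865  0.58338765 0.24219359] [[-5.15278554e-05 -9.33512597e-01  3.58544597e-01]
 [-1.47543535e-04  3.58544600e-01  9.33512586e-01]
 [-9.99999988e-01 -4.79903567e-06 -1.56208783e-04]] 1.0027040431556353 0.011
[[-0.00858191  0.99565869 -0.09268293  0.44291733]
 [-0.99884735 -0.01291282 -0.0462301  -0.07171435]
 [-0.0472262   0.09217936  0.99462186  0.83973821]
 [ 0.          0.          0.          1.        ]]
```

View pics/top0.png

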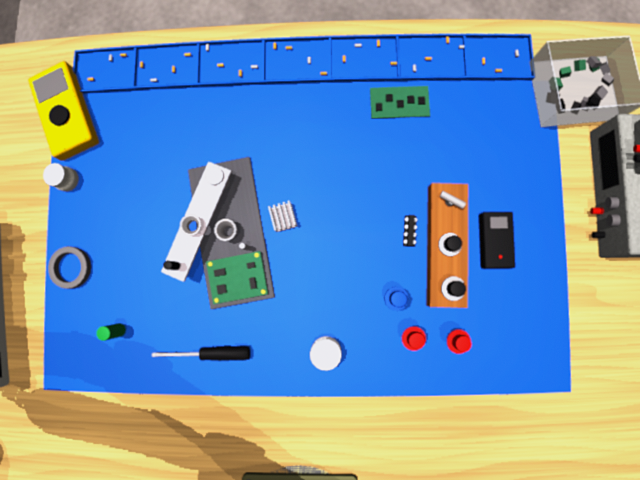

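View pics/scene0.png

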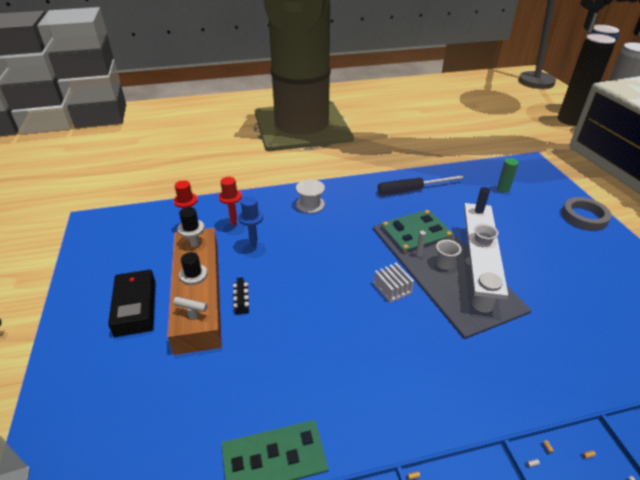

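Run:
```python
from h import *
for c,(x0,y0,x1,y1) in {'top':(340,240,500,360),'scene':(130,160,290,280)}.items():
    im=np.load(c+'0.npz')['im'][y0:y1,x0:x1]; save(cv2.resize(im,None,fx=5,fy=5,interpolation=2),f'pics/{c}0c.png')
c='top';z=np.load('top0.npz');im=z['im'][180:320,120:330];save(cv2.resize(im,None,fx=3.8,fy=3.8),'pics/top0j.png')
```

```text
(no output)
```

View pics/scene0c.png

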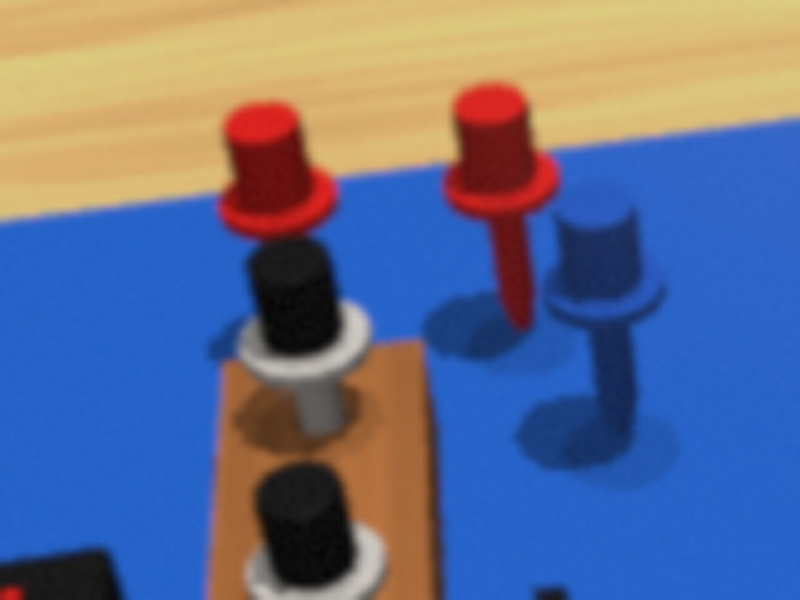

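View pics/top0c.png

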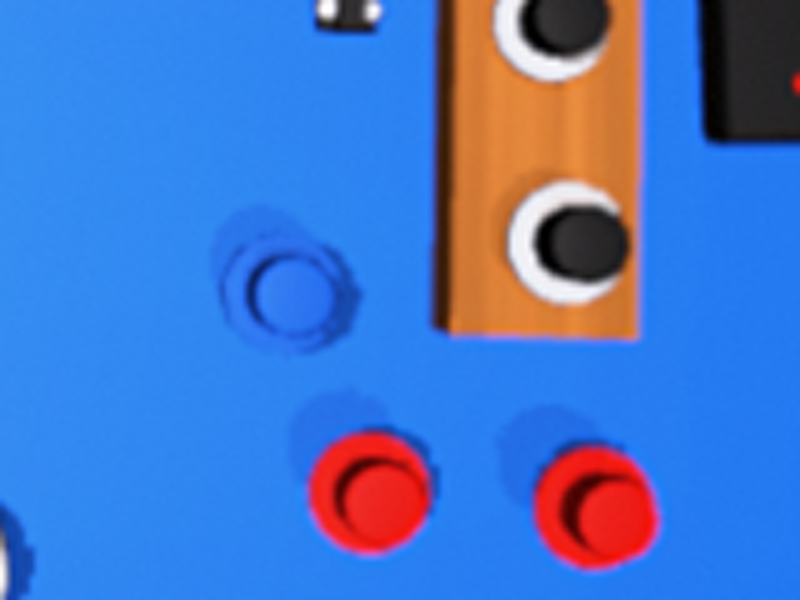

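View pics/top0j.png

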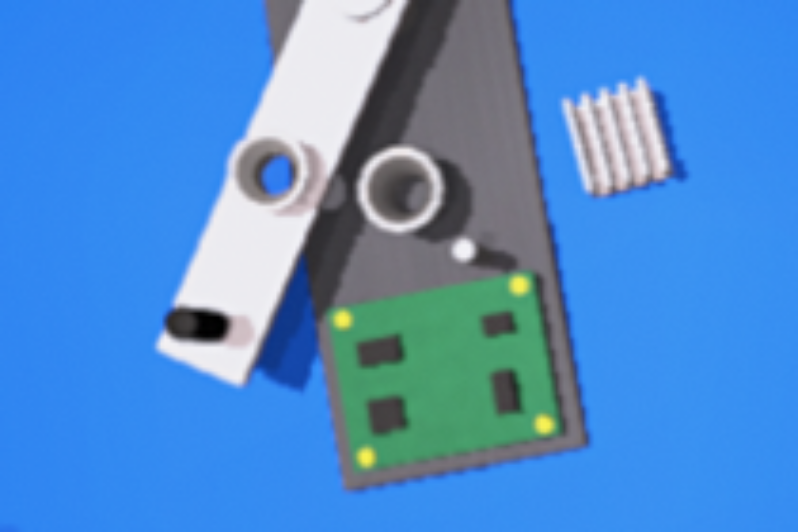

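Run:
```python
from h import *
z=np.load('top0.npz');d=z['d'];cal=env.get_calibration('top')
for n,u,v in [('p1 knob',454,243),('p2 knob',456,288),('post',172,265),('rack',440,270),('armhole',191,225),('basehole',225,230),('pivot',217,174),('plate',250,200),('mat',320,280)]:
    w=d[v-2:v+3,u-2:u+3]; print(n,at_depth(cal,u,v,np.median(w)).round(4), np.ptp(w).round(3))
```

```text
p1 knob [ 0.5053 -0.2639  0.0758] 0.005
p2 knob [ 0.4319 -0.2583  0.1015] 0.006
post [0.4732 0.1999 0.0953] 0.014
rack [ 0.4621 -0.2472  0.04  ] 0.005
armhole [0.5511 0.1993 0.0006] 0.052
basehole [0.5397 0.1324 0.01  ] 0.015
pivot [0.6325 0.1359 0.0588] 0.004
plate [0.5946 0.0868 0.0084] 0.009
mat [ 0.4476 -0.0398  0.0008] 0.004
```

Run:
```python
from h import *
cal=env.get_calibration('top')
B=at_z(cal,225.3,229.5,.043);A=at_z(cal,190.5,225.5,.071);P=at_z(cal,169,264.7,.098);V=at_z(cal,216.5,174.5,.0588)
for n,p in zip('BAPV',(B,A,P,V)): print(n,p.round(4))
x=V-B; print('VB',np.linalg.norm(x[:2]),'VA',np.linalg.norm((V-A)[:2]),'VP',np.linalg.norm((V-P)[:2]))
print('yaw',np.arctan2(x[1],x[0]))
# plate corners from crop
pc=[(347,489),(588,444)]
for p in pc: print(at_z(cal,120+p[0]/3.8,180+p[1]/3.8,.008).round(4))
a=lambda v:np.arctan2(v[1],v[0])
print('arm angle',a(V-A)-a(V-B),a(V-P)-a(V-B))
print('flange',at_z(cal,340+567/5,240+243/5,.072),'knob top',at_z(cal,340+589/5,240+244/5,.102))
# detections by mask of the black knobs, scene
cs=env.get_calibration('scene')
for n,p in (('B',B),('A',A),('P',P),('V',V)): print(n,np.round(proj(cs,p),1))
print('flange in scene',proj(cs,[*at_z(cal,340+567/5,240+243/5,.072)[:2],.072]), 'by scene',at_z(cs,130+305/5,160+340/5,.072), 'knobtop', at_z(cs,130+289/5,160+257/5,.102))
```

```text
B [0.5367 0.1237 0.043 ]
A [0.5412 0.1774 0.071 ]
P [0.4736 0.204  0.098 ]
V [0.6317 0.1367 0.0588]
VB 0.09579486310756008 VA 0.09917085659912853 VP 0.17177601924206393
yaw 0.13608725073939887
[0.3971 0.1571 0.008 ]
[0.4181 0.0414 0.008 ]
arm angle -0.5589399657127618 -0.5383860649217831
flange [ 0.43058838 -0.26139669  0.072     ] knob top [ 0.43065396 -0.26095057  0.102     ]
B [449.  247.3]
A [485.9 230.3]
P [484.  189.2]
V [489.3 281.2]
flange in scene (np.float64(191.77696265738405), np.float64(225.95242884155357)) by scene [ 0.43544232 -0.26268606  0.072     ] knobtop [ 0.43307965 -0.26222863  0.102     ]
```

>>> move_arm --pt "0.2 31 -47 0 0 0 10.5" --pt "0.2 31 -47 0 0 0 10.5" --pt "0.2 31 -47 0 0 0 10.5" --pt "0.2 31 -47 0 0 0 10.5" --pt "0.2 31 -47 0 0 0 0" --pt "0.2 31 -47 0 0 0 0" --pt "0.2 31 -47 0 0 0 0" --pt "0.2 32 -50 0 0 0 0" --pt "0.2 0 0 -40 0 0 0" --pt "0.2 0 0 -40 0 0 0" --pt "0.2 0 0 0 0 0 0"

```text
clock: 1.78
eef_pos: [0.4716, 0.2033, 0.1604]
tool_rot: [[-0.005, -0.934, -0.358], [-0.003, -0.358, 0.934], [-1.0, 0.006, -0.001]]
wrist_force: [-0.4, 0.4, -0.6]
opening: 0.598
```

Run:
```python
from h import *
for c in ['wrist','top']:
    cal=env.get_calibration(c)
    im,d=env.grab_frame(c); save(im,f'pics/{c}1.png'); np.savez(f'{c}1.npz',im=im,d=d)
    for t in ['pin','grip_post','jig']:
        for r in env.spot_point(c,t)[:3]: print(c,t,r['score'],r['location'], at_z(cal,*r['location'],.08) if t=='grip_post' else '')
s=env.state(); print(s['clock'],s['eef_pos'],s['tool_rot'].round(3) if hasattr(s['tool_rot'],'round') else s['tool_rot'],s['opening'],s['joint_positions'])
```

```text
wrist grip_post 0.94 [322.4, 257.5] [0.47354377 0.20615021 0.08      ]
wrist jig 0.96 [214.4, 260.1] 
top pin 0.66 [451.5, 336.4] 
top pin 0.63 [390.7, 296.1] 
top pin 0.62 [409.5, 332.3] 
top jig 0.91 [229.5, 233.2] 
2.175 [0.4736444  0.20481252 0.16334301] [[ 0.002 -0.934 -0.358]
 [ 0.001 -0.358  0.934]
 [-1.    -0.002  0.   ]] 0.6018632048664668 [-14.99644963  39.44256337 -21.97874072 112.56850943  26.12222947
  32.71648705  56.28797895]
```

View pics/wrist1.png

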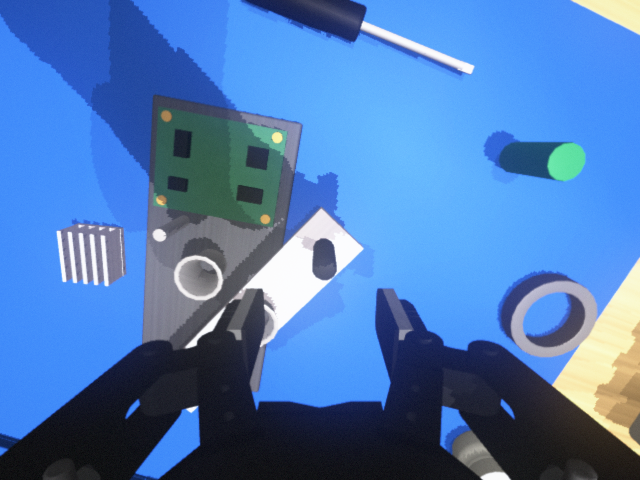

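>>> move_arm --pt "0.2 0 0 0 0 0 -10" --pt "0.2 0 0 0 0 0 -10" --pt "0.2 0 1 0 0 0 -10" --pt "0.2 0 0 -30 0 0 0" --pt "0.2 0 0 -30 0 0 0" --pt "0.2 0 0 -26 0 0 0" --pt "0.0 0 0 0 0 0 0" --pt "-0.3 0 0 0 0 0 0" --pt "-0.3 0 0 0 0 0 0" --pt "-0.3 0 0 0 0 0 0"

```text
clock: 3.42
eef_pos: [0.4736, 0.2056, 0.0772]
tool_rot: [[0.001, -0.988, 0.157], [0.001, 0.157, 0.988], [-1.0, -0.001, 0.001]]
wrist_force: [0.9, 0.3, -0.1]
opening: 0.351
```

Run:
```python
from h import *
im,d=env.grab_frame('wrist'); save(im,f'pics/wrist2.png')
s=env.state(); print(s['clock'],s['eef_pos'],s['opening'],s['wrist_force'])
```

```text
3.475 [0.47351411 0.2055795  0.07698848] 0.35509544006810756 [-0.22411672 -0.19201581  0.91674194]
```

View pics/wrist2.png

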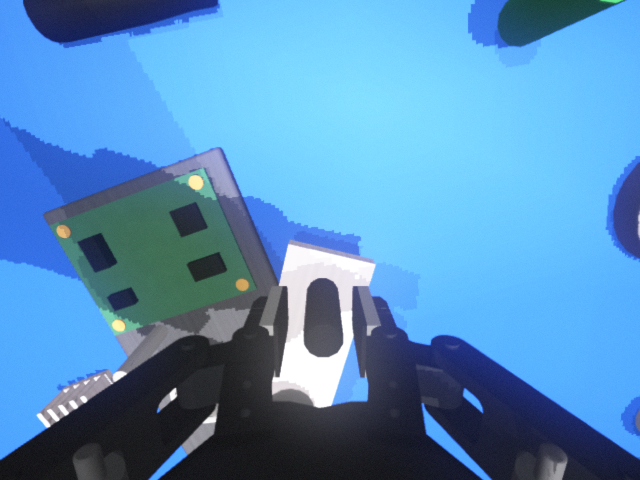

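>>> move_arm --pt "-0.3 -4 -10 0 0 0 0" --pt "-0.3 -3 -10 0 0 0 0" --pt "-0.3 -2 -10 0 0 0 0" --pt "-0.3 -2 -10 0 0 0 0" --pt "-0.3 -1 -10 0 0 0 0" --pt "-0.3 0 -10 0 0 0 0" --pt "-0.3 0 -10 0 0 0 0" --pt "-0.3 0 -10 0 0 0 0" --pt "-0.3 1 -10 0 0 0 0" --pt "-0.3 0 0 0 0 0 0"

```text
clock: 4.72
eef_pos: [0.4624, 0.1139, 0.0763]
tool_rot: [[0.0, -0.987, 0.159], [-0.001, 0.159, 0.987], [-1.0, -0.0, -0.001]]
wrist_force: [0.2, -0.1, -0.8]
opening: 0.35
```

Run:
```python
from h import *
im,d=env.grab_frame('wrist'); save(im,f'pics/wrist3.png')
im,d=env.grab_frame('top'); save(im,f'pics/top3.png')
s=env.state(); print(s['clock'],s['eef_pos'],s['opening'],s['wrist_force'])
```

```text
4.825 [0.46237281 0.11525675 0.07632927] 0.35014384146302907 [ 0.28931998  0.69225965 -0.77516363]
```

View pics/wrist3.png

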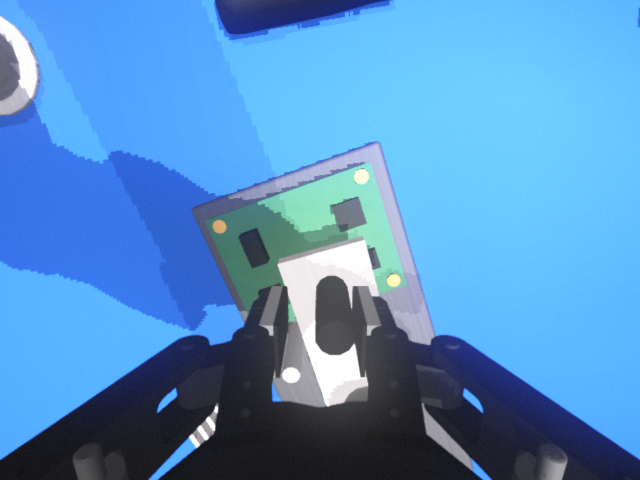

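Post rides on the trailing pad at (332,315); arm is nearly aligned, with the stop pin at (290,375) just beside it. Push on in small rows until force rises.

>>> move_arm --pt "-0.3 0 -3 0 0 0 0" --pt "-0.3 0 -3 0 0 0 0" --pt "-0.3 0 -2 0 0 0 0" --pt "-0.3 0 -1 0 0 0 0" --pt "-0.3 0 0 0 0 0 0"

```text
clock: 5.45
eef_pos: [0.4623, 0.1065, 0.0764]
tool_rot: [[0.0, -0.988, 0.157], [0.0, 0.157, 0.988], [-1.0, -0.0, 0.0]]
wrist_force: [1.0, 0.8, 0.5]
opening: 0.351
```

>>> move_arm --pt "-0.3 0 -2 0 0 0 0" --pt "-0.3 0 -2 0 0 0 0" --pt "-0.3 0 0 0 0 0 0"

```text
clock: 5.82
eef_pos: [0.4624, 0.1034, 0.0764]
tool_rot: [[0.001, -0.988, 0.156], [0.002, 0.156, 0.988], [-1.0, -0.0, 0.002]]
wrist_force: [0.8, 3.6, -0.0]
opening: 0.354
```

>>> move_arm --pt "-0.3 0 -2 0 0 0 0" --pt "-0.3 0 0 0 0 0 0"

```text
clock: 6.08
eef_pos: [0.4624, 0.1032, 0.0763]
tool_rot: [[0.001, -0.988, 0.154], [0.004, 0.154, 0.988], [-1.0, -0.001, 0.004]]
wrist_force: [0.4, 8.9, -1.1]
opening: 0.353
```

Run:
```python
from h import *
im,d=env.grab_frame('wrist'); save(im,f'pics/wrist4.png')
s=env.state(); print(s['clock'],s['eef_pos'],s['opening'],s['wrist_force'])
```

```text
6.125 [0.46238636 0.1032485  0.07631317] 0.3481655040630769 [ 0.45482417  7.46795212 -0.18512542]
```

View pics/wrist4.png

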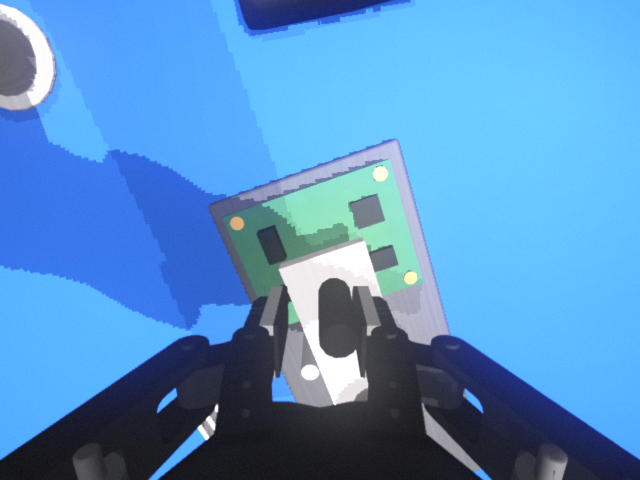

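>>> move_arm --pt "-0.3 0 6 0 0 0 0" --pt "-0.3 0 0 42 0 0 0" --pt "-0.3 0 0 42 0 0 0" --pt "0.2 0 0 41 0 0 0" --pt "0.2 -4 -53 0 0 0 0" --pt "0.2 -4 -53 0 0 0 0" --pt "0.2 -4 -53 0 0 0 0" --pt "0.2 -4 -53 0 0 0 0" --pt "0.2 -4 -53 0 0 0 0" --pt "0.2 -5 -53 0 0 0 0" --pt "0.2 -5 -50 0 0 0 0" --pt "0.2 0 0 0 0 0 0"

```text
clock: 7.62
eef_pos: [0.4287, -0.267, 0.2005]
tool_rot: [[-0.004, -0.986, 0.167], [-0.003, 0.167, 0.986], [-1.0, 0.004, -0.003]]
wrist_force: [-0.6, 0.4, 0.1]
opening: 0.597
```

Run:
```python
from h import *
for c in ['wrist','top']:
    cal=env.get_calibration(c)
    im,d=env.grab_frame(c); save(im,f'pics/{c}5.png'); np.savez(f'{c}5.npz',im=im,d=d)
    for t in ['pin','grip_post','jig']:
        for r in env.spot_point(c,t)[:3]: print(c,t,r['score'],r['location'], at_z(cal,*r['location'],.08) if t=='grip_post' else at_z(cal,*r['location'],0.006))
    if c=='top': save(cv2.resize(im[150:310,140:300],None,fx=3.7,fy=3.7),'pics/top5j.png')
s=env.state(); print(s['clock'],s['eef_pos'],s['opening'],s['wrist_force'])
```

```text
wrist pin 0.97 [378.9, 120.2] [ 0.34894605 -0.19850618  0.006     ]
wrist pin 0.93 [417.0, 184.9] [ 0.41375399 -0.1691296   0.006     ]
wrist pin 0.78 [301.6, 127.2] [ 0.34318875 -0.26950108  0.006     ]
top pin 0.93 [387.8, 296.2] [ 0.41755652 -0.16048672  0.006     ]
top pin 0.92 [406.4, 332.6] [ 0.35292614 -0.19225718  0.006     ]
top pin 0.5 [444.1, 287.3] [ 0.43207359 -0.26112868  0.006     ]
top grip_post 0.93 [228.4, 270.8] [0.46345966 0.10883726 0.08      ]
top jig 0.85 [230.3, 232.2] [0.53598911 0.12344928 0.006     ]
8.025 [ 0.43233615 -0.26039586  0.20140549] 0.5989017633805778 [-0.04983392 -0.62270453 -0.71406351]
```

View pics/wrist5.png

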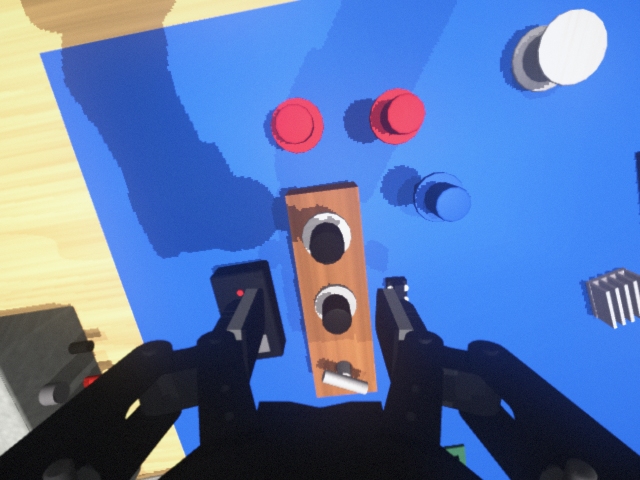

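View pics/top5j.png

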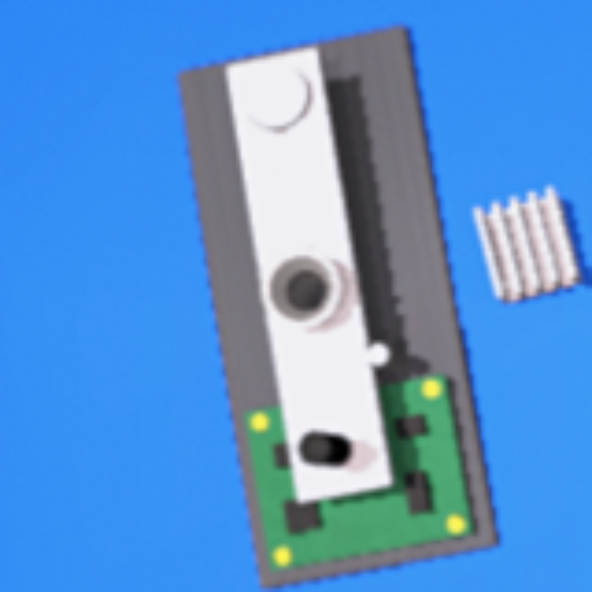

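Run:
```python
from h import *
cal=env.get_calibration('top')
print('armhole',at_z(cal,140+303/3.7,150+289/3.7,.071), 'post',at_z(cal,140+312/3.7,150+447/3.7,.098),'pivot',at_z(cal,140+276/3.7,150+97/3.7,.059))
z=np.load('top5.npz')
print('now pinned',env.state()['eef_pos'])
cw=env.get_calibration('wrist')
im=np.load('wrist5.npz')['im']; d=np.load('wrist5.npz')['d']
c=im[190:360,270:400]; save(cv2.resize(c,None,fx=4.5,fy=4.5,interpolation=2)[:600],'pics/wrist5c.png')
# knob blob: dark pixels near (326,240) 
g=im[200:275,290:365].max(2)<60
n,l,st,ce=cv2.connectedComponentsWithStats(g.astype('uint8'))
for i in range(1,n):
    if st[i,4]>50: print(st[i],ce[i]+[290,200])
# knob top by depth
dd=d[200:275,290:365]; P=np.array([[at_depth(cw,290+j,200+i,dd[i,j]) for j in range(75)] for i in range(75)])
for lo,hi in((.098,.106),(.068,.076)):
    m=(P[...,2]>lo)&(P[...,2]<hi)&(dd>0); q=P[m]; print(m.sum(),q.mean(0),q.min(0),q.max(0))
```

```text
armhole [0.53590573 0.12277166 0.071     ] post [0.4630034  0.11127176 0.098     ] pivot [0.62863736 0.14002255 0.059     ]
now pinned [ 0.43233615 -0.26039586  0.20140549]
[ 20  25  26  38 310] [319.43225806 246.89354839]
971 [ 0.43431919 -0.25499826  0.10351822] [ 0.42213549 -0.26802446  0.09807617] [ 0.44796584 -0.24226838  0.10570257]
772 [ 0.42755546 -0.25439784  0.07360496] [ 0.41560885 -0.27482417  0.06836605] [ 0.44886401 -0.23558909  0.07594841]
```

View pics/wrist5c.png

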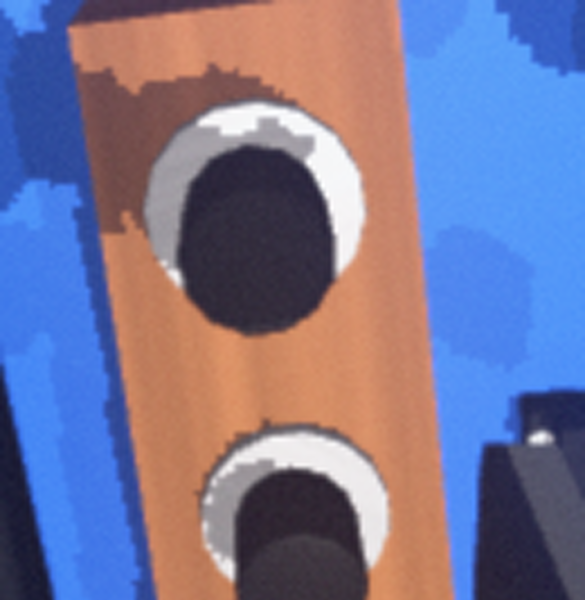

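```bash
cat >> h.py <<'E'
def cloud(c,u0,v0,u1,v1,bands):
    cw=env.get_calibration(c); im,d=env.grab_frame(c)
    dd=d[v0:v1,u0:u1]; P=np.array([[at_depth(cw,u0+j,v0+i,dd[i,j]) for j in range(u1-u0)] for i in range(v1-v0)])
    for lo,hi in bands:
        m=(P[...,2]>lo)&(P[...,2]<hi)&(dd>0); q=P[m]; print(c,m.sum(),q.mean(0).round(4),((q.min(0)+q.max(0))/2).round(4),np.ptp(q,0).round(4))
    return im,d
E
python3 - <<'E'
from h import *
print(env.state()['eef_pos'])
im,d=cloud('wrist',280,190,370,280,[(.098,.107)])
save(im,'pics/wrist6.png')
cloud('top',435,270,475,305,[(.096,.107)])
print(env.state()['eef_pos'])
E
```

```text
[ 0.43233615 -0.26039586  0.20140549]
wrist 957 [ 0.4304 -0.262   0.1027] [ 0.4311 -0.2622  0.1016] [0.0253 0.0253 0.0068]
top 13 [ 0.4212 -0.2585  0.1007] [ 0.4217 -0.2587  0.1013] [0.0049 0.0137 0.0062]
[ 0.43233092 -0.26085104  0.2013906 ]
```

>>> move_arm --newtons 60 --pt "0.2 -1.5 -1.5 -40 0 0 0" --pt "0.2 0 0 -40 0 0 0" --pt "0.2 0 0 -20 0 0 0" --pt "0.2 0 0 -13 0 0 0" --pt "0.2 0 0 0 0 0 0" --pt "-0.2 0 0 0 0 0 0" --pt "-0.5 0 0 0 0 0 0" --pt "-0.7 0 0 0 0 0 0" --pt "-0.7 0 0 0 0 0 0" --pt "-0.7 0 0 0 0 0 0"

```text
clock: 9.38
eef_pos: [0.4313, -0.2634, 0.0893]
tool_rot: [[0.002, -0.988, 0.157], [-0.001, 0.157, 0.988], [-1.0, -0.002, -0.001]]
wrist_force: [-0.3, -0.1, 6.8]
opening: 0.28
```

Run:
```python
from h import *
im,d=env.grab_frame('wrist'); save(im,f'pics/wrist7.png')
s=env.state(); print(s['clock'],s['eef_pos'],s['opening'],s['wrist_force'])
```

```text
9.425 [ 0.43131144 -0.26343776  0.08927563] 0.2802356668291306 [ 0.00900602 -0.69947533  6.67290266]
```

View pics/wrist7.png

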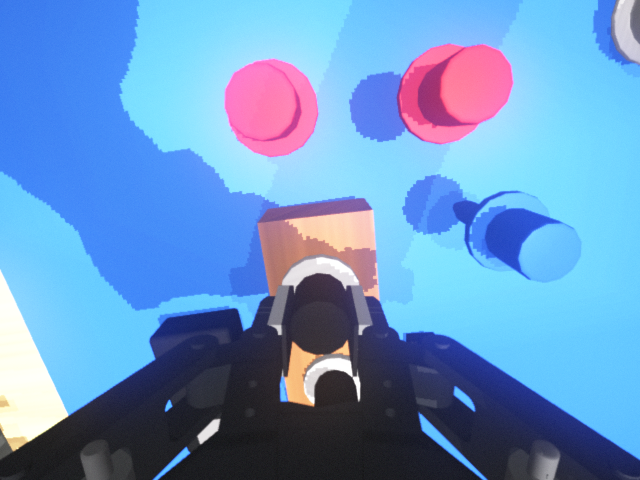

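>>> move_arm --newtons 80 --pt "-0.7 0 0 10 0 0 0" --pt "-0.7 0 0 20 0 0 0" --pt "-0.7 0 0 25 0 0 0" --pt "-0.7 0 0 25 0 0 0" --pt "-0.7 0 0 25 0 0 0" --pt "-0.7 0 0 0 0 0 0" --pt "-0.7 0 0 0 0 0 0"

```text
clock: 10.3
eef_pos: [0.4299, -0.263, 0.1928]
tool_rot: [[-0.001, -0.988, 0.157], [0.0, 0.157, 0.988], [-1.0, 0.001, 0.0]]
wrist_force: [-0.0, 0.6, -1.5]
opening: 0.279
```

Run:
```python
from h import *
im,d=env.grab_frame('scene'); save(im,f'pics/scene8.png')
save(cv2.resize(im[110:290,80:320],None,fx=3.3,fy=3.3),'pics/scene8c.png')
s=env.state(); print(s['clock'],s['eef_pos'],s['opening'],s['wrist_force'])
```

```text
10.35 [ 0.42976139 -0.26283622  0.192483  ] 0.2729681425462828 [-0.75275119  0.14688099 -1.54296719]
```

View pics/scene8c.png

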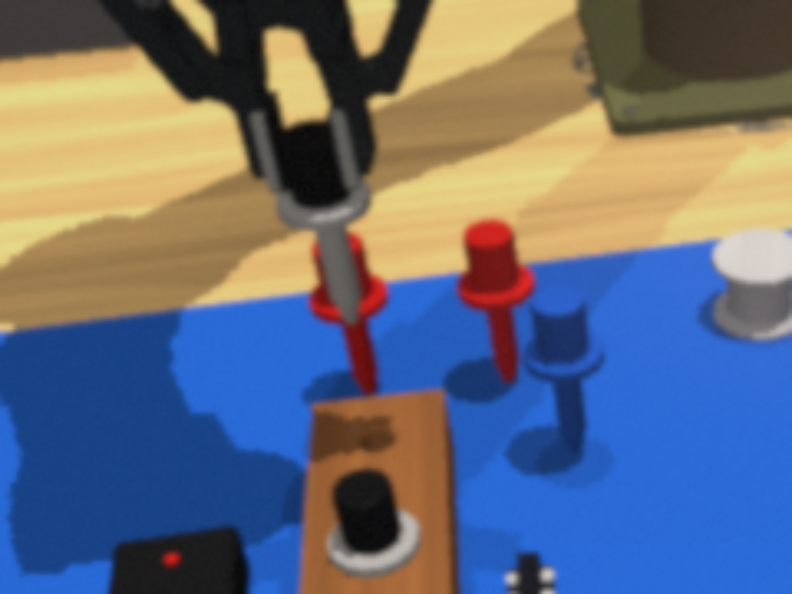

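>>> move_arm --pt "-0.7 6 24 0 0 0 0" --pt "-0.7 13 48 0 0 0 0" --pt "-0.7 13 48 0 0 0 0" --pt "-0.7 13 48 0 0 0 0" --pt "-0.7 13 48 0 0 0 0" --pt "-0.7 13 48 0 0 0 0" --pt "-0.7 13 48 0 0 0 0" --pt "-0.7 13 48 0 0 0 0" --pt "-0.7 9 26 0 0 0 0" --pt "-0.7 0 0 0 0 0 0" --pt "-0.7 0 0 0 0 0 0" --pt "-0.7 0 0 0 0 0 0"

```text
clock: 11.85
eef_pos: [0.5361, 0.121, 0.1928]
tool_rot: [[-0.001, -0.987, 0.159], [-0.002, 0.159, 0.987], [-1.0, 0.001, -0.002]]
wrist_force: [-0.5, -0.2, -1.5]
opening: 0.275
```

Run:
```python
from h import *
im,d=env.grab_frame('wrist'); save(im,f'pics/wrist9.png')
im,d=env.grab_frame('scene'); save(cv2.resize(im[140:320,360:600],None,fx=3.3,fy=3.3),'pics/scene9c.png')
s=env.state(); print(s['clock'],s['eef_pos'],s['opening'],s['wrist_force'])
p=s['eef_pos']; c=env.get_calibration('scene')
f=lambda q:(np.array(proj(c,q))-[360,140])*3.3
print('expect tip',f([p[0],p[1],p[2]-.0833]),'bush rim',f([.5365,.1234,.071]))
```

```text
11.95 [0.53643633 0.12152298 0.19317302] 0.27691141144600523 [ 0.1929293  -0.27636839 -1.3675778 ]
expect tip [316.42421382 241.37761212] bush rim [304.02726206 308.17788258]
```

View pics/scene9c.png

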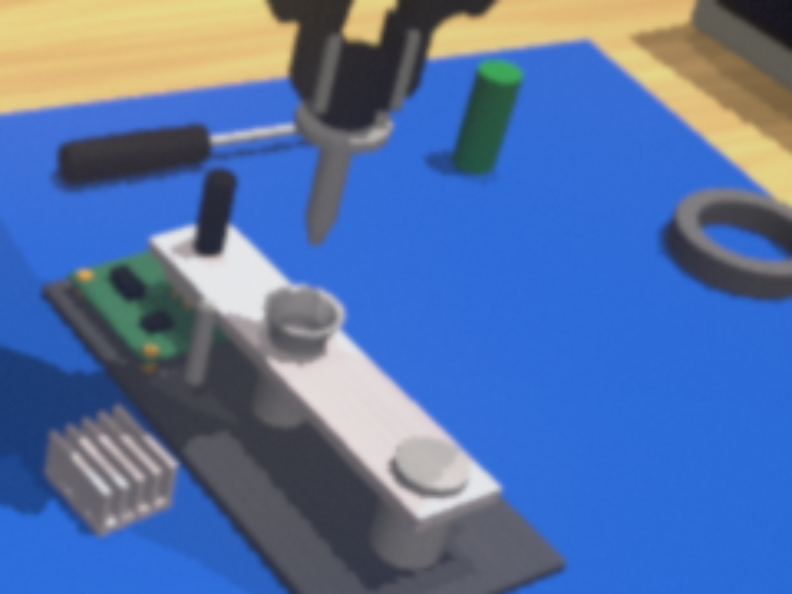

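View pics/wrist9.png

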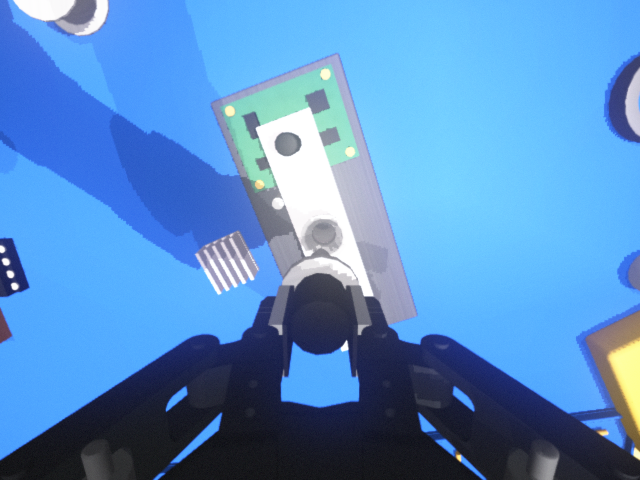

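Run:
```python
from h import *
cw=env.get_calibration('wrist'); p=env.state()['eef_pos']; print(p)
im,d=cloud('wrist',295,205,355,262,[(.0675,.0745)])
save(cv2.resize(im[190:300,260:380],None,fx=5,fy=5,interpolation=2),'pics/wrist10c.png')
print(at_z(cw,323,236,.071)); print('tip by img',at_z(cw,321,253,p[2]-.0833),'post',at_z(cw,288,144,.098))
```

```text
[0.53643633 0.12152298 0.19317302]
wrist 716 [0.5356 0.1248 0.071 ] [0.5364 0.1242 0.0707] [0.0351 0.0365 0.0065]
[0.53708663 0.12458012 0.071     ]
tip by img [0.53754608 0.12277792 0.10987302] post [0.46425079 0.1127283  0.098     ]
```

View pics/wrist10c.png

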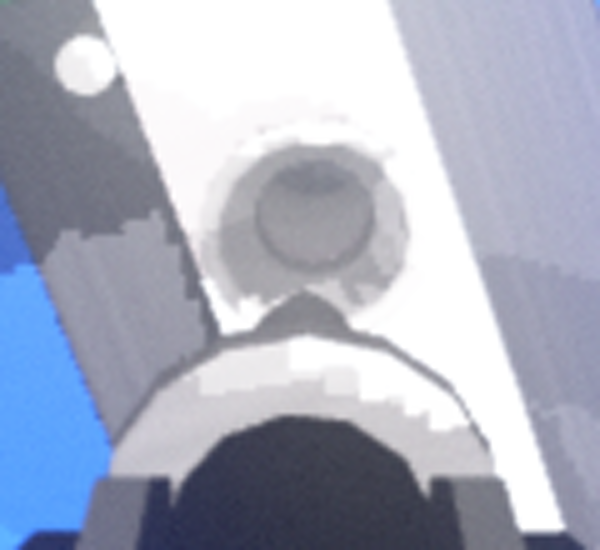

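>>> move_arm --pt "-0.7 0 2 0 0 0 0" --pt "-0.7 0 0 -15 0 0 0" --pt "-0.7 0 0 -15 0 0 0" --pt "-0.7 0 0 -8 0 0 0" --pt "-0.7 0 0 -6 0 0 0" --pt "-0.7 0 0 -6 0 0 0" --pt "-0.7 0 0 0 0 0 0"

```text
clock: 12.88
eef_pos: [0.5365, 0.1249, 0.143]
tool_rot: [[-0.001, -0.988, 0.157], [-0.0, 0.157, 0.988], [-1.0, 0.0, -0.0]]
wrist_force: [0.4, -0.0, -1.6]
opening: 0.279
```

>>> move_arm --pt "-0.7 0 0 -4 0 0 0" --pt "-0.7 0 0 -4 0 0 0" --pt "-0.7 0 0 -4 0 0 0" --pt "-0.7 0 0 0 0 0 0"

```text
clock: 13.38
eef_pos: [0.5364, 0.1249, 0.131]
tool_rot: [[-0.001, -0.988, 0.157], [-0.0, 0.157, 0.988], [-1.0, 0.001, -0.0]]
wrist_force: [-1.3, -0.6, -0.7]
opening: 0.274
```

>>> move_arm --pt "-0.7 0 0 -4 0 0 0" --pt "-0.7 0 0 -4 0 0 0" --pt "-0.7 0 0 -4 0 0 0" --pt "-0.7 0 0 0 0 0 0"

```text
clock: 13.88
eef_pos: [0.5364, 0.1249, 0.1189]
tool_rot: [[-0.001, -0.988, 0.157], [-0.0, 0.157, 0.988], [-1.0, 0.001, -0.0]]
wrist_force: [1.5, -0.6, -1.7]
opening: 0.273
```

>>> move_arm --pt "-0.7 0 0 -4 0 0 0" --pt "-0.7 0 0 -4 0 0 0" --pt "-0.7 0 0 -4 0 0 0" --pt "-0.7 0 0 0 0 0 0"

```text
clock: 14.38
eef_pos: [0.5363, 0.1249, 0.1069]
tool_rot: [[-0.001, -0.988, 0.157], [-0.0, 0.157, 0.988], [-1.0, 0.001, -0.0]]
wrist_force: [-0.0, -0.4, -1.1]
opening: 0.274
```

>>> move_arm --pt "-0.7 0 0 -4 0 0 0" --pt "-0.7 0 0 -4 0 0 0" --pt "-0.7 0 0 -3 0 0 0" --pt "-0.7 0 0 -1 0 0 0" --pt "-0.7 0 0 -1 0 0 0" --pt "-0.7 0 0 0 0 0 0"

```text
clock: 15.12
eef_pos: [0.5366, 0.125, 0.0947]
tool_rot: [[0.0, -0.988, 0.157], [0.0, 0.157, 0.988], [-1.0, -0.0, 0.0]]
wrist_force: [-0.2, -0.9, 2.0]
opening: 0.273
```

>>> move_arm --pt "-0.3 0 0 0 0 0 0" --pt "0.0 0 0 0 0 0 0" --pt "0.2 0 0 0 0 0 0" --pt "0.2 0 0 0 0 0 0" --pt "0.2 0 0 0 0 0 0" --pt "0.2 0 0 15 0 0 0" --pt "0.2 0 0 30 0 0 0" --pt "0.2 0 0 40 0 0 0" --pt "0.2 0 0 30 0 0 0" --pt "0.2 -30 -50 0 0 0 0" --pt "0.2 -30 -50 0 0 0 0" --pt "0.2 0 0 0 0 0 0"

```text
clock: 16.62
eef_pos: [0.4735, 0.0197, 0.21]
tool_rot: [[-0.003, -0.987, 0.163], [-0.004, 0.163, 0.987], [-1.0, 0.003, -0.005]]
wrist_force: [0.8, 0.3, -0.2]
opening: 0.597
```

>>> move_arm --pt "0.2 -30 -50 0 0 0 0" --pt "0.2 -20 -50 0 0 0 0" --pt "0.2 0 -50 0 0 0 0" --pt "0.2 0 0 0 0 0 0"

```text
clock: 17.12
eef_pos: [0.4268, -0.129, 0.2099]
tool_rot: [[0.001, -0.986, 0.165], [-0.002, 0.165, 0.986], [-1.0, -0.002, -0.002]]
wrist_force: [-0.2, 0.0, -0.3]
opening: 0.597
```

Run:
```python
from h import *
im,d=env.grab_frame('scene'); save(cv2.resize(im[140:320,360:600],None,fx=3.3,fy=3.3),'pics/scene12c.png')
im,d=env.grab_frame('top'); save(cv2.resize(im[150:310,140:300],None,fx=3.7,fy=3.7),'pics/top12.png')
cal=env.get_calibration('top')
P=np.array([[at_depth(cal,u,v,d[v,u]) for u in range(205,245)] for v in range(210,250)]).reshape(-1,3)
for lo,hi in((.085,.125),(.065,.085)):
    q=P[(P[:,2]>lo)&(P[:,2]<hi)]; print(len(q),q.mean(0).round(4),np.median(q[:,2]))
s=env.state(); print(s['clock'],s['eef_pos'],s['opening'],s['wrist_force'])
```

```text
240 [0.5354 0.1234 0.1041] 0.10609255134405271
215 [0.5336 0.1191 0.0765] 0.07635292628503076
17.225 [ 0.4275839  -0.12461696  0.20991352] 0.601491526786483 [0.30524212 0.02414839 0.06212411]
```

View pics/scene12c.png

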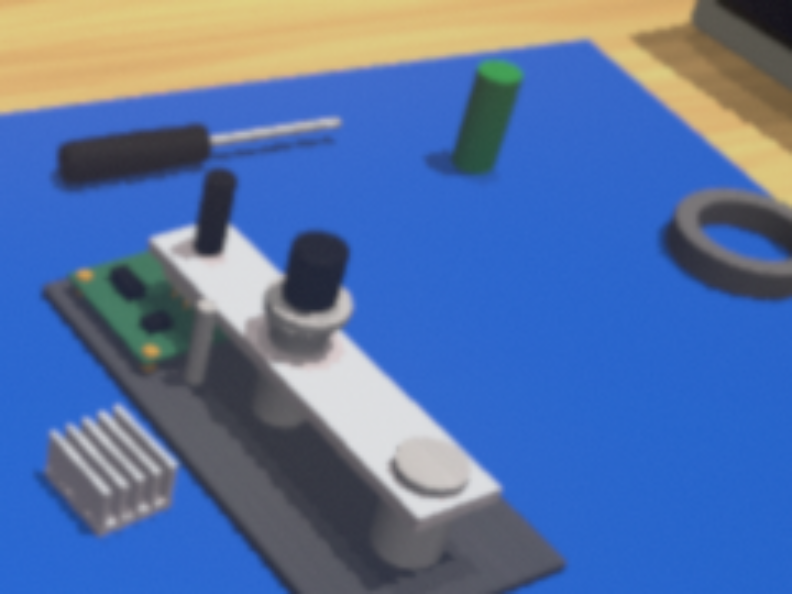

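View pics/top12.png

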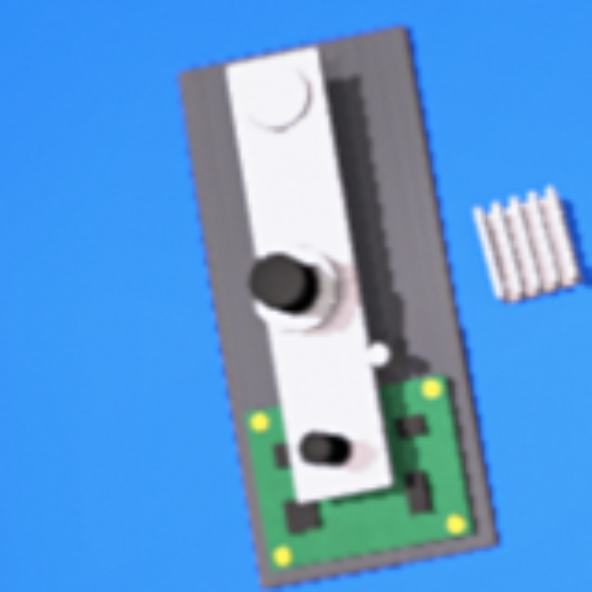

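```bash
python3 -c "
from cell import env
print(env.sign_off())"
```

```text
the job is handed in; nothing more can be done
None
```

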